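# Refit a bench cabinet's drawer with a parts tin aboard, without jamming it

## Robot

A 6-joint arm with a two-finger parallel gripper is mounted at the origin on the work surface. World frame = base frame: x ahead of the robot, y to its left, z up, the work surface at z = 0. Lengths are in m, angles in rad, forces in N, time in s.
With the tool pointing down it reaches from about 0.3 to 0.875 m from the base axis. Payload 6.4 kg.
Tool frame: the origin (TCP) lies at the very end of the fingers, on their centre line; the grasp point (between the pads) lies 19 mm behind it (arm.grip_point_offset is the distance from the TCP to the grasp point, in m); x points along the fingers, y is the direction in which the jaws open and shut, and the axes are right-handed (so a half turn about x gives the same grasp; the last joint's range is limited). The gripper opens to 88 mm and grips with 3 to 60 N. Pads are 18 mm wide; open, the fingers measure 123 mm over their backs; the gripper's body (75 mm by 187 mm) begins 45 mm behind the grasp point.
Start: joints at [1.022, 0.181, 1.607, -0, 1.354, -0.206], TCP at [0.193, 0.542, 0.217] pointing down, gripper open.
Joint ranges: [-2.99, 2.99], [-0.89, 2.07], [0.3, 2.58], [-1.14, 4.28], [0, 2.63], [-3.12, 3.12]. Speed limits (rad/s): [2.57, 2.57, 3.01, 3.14, 3.14, 3.14].

## Interface

Orientations are given as a unit quaternion [w, x, y, z].
In Python, from bench import arm gives the robot as it stands.
- The arm moves only by the tool servo_tool, never from a script. Its argument "targets" is text: rows parted by semicolons, each of 5 numbers parted by spaces: the shift along the tool's x, y, z in units of 0.025 m (1.0 is 0.025 m), then the turn about the tool's x in units of 60 degrees (1.0 is 60 degrees), then the closure, from 0 (fully open) to 1 (shut). In form: x y z twist fingers; .... A call has 1 to 12 rows; each row shifts and turns the commanded pose from where the row before left it, along the tool's axes as they then stand; what a row does not reach is not made up. A row lasts 1/8 s, in which the tool goes at most 62.5 mm and 10.7 degrees, less where a joint would pass 70% of its speed; a pose out of reach is approached as far as the arm can. A call with a number of a shift or a turn outside -1 to 1 is refused whole. A call with a gripper value outside its range is refused whole. The fingers move at their own pace and stop on an object; "newtons" is the grip in N (left out, the last holds). Time passes only in rows, so rows that do not move let the fingers close. It gives the time, the measured TCP pose, the force and the opening at its end, in the units of the state.
- arm.read_state(): the state, without advancing time (a new reading comes with each control period).
- arm.capture(name): name is "scene" or "top"; returns a dict with "img" (384x512x3 uint8, red, green, blue), "mtx" (3x3 intrinsics, pixels), "position" and "orientation" of the camera in the world. Camera axes: x right, y down, z forward; pixel columns grow to the right and rows downward; lengths in m; the calibration is good to about 2 mm. A picture is of the moment at which its call begins. There is no depth.
- arm.hand_in(): hands the job in, once; it reports no verdict.
Trained networks look in the newest picture that a camera, given by its name, has taken for a name from the list of things; names that differ only in an ending like _2 or _b are one class to them, and where a whole thing is asked for, a point or a joint stands for the part that bears it (a point fixed in the world has none). Each returns a list of dicts, best first, with "conf" (0 to 1); they miss things now and then, are a little off and sometimes report something else, mostly with a low value. They report only what shows in the picture. A call takes as long as a camera call. They do not tell look-alikes from the thing itself.
- arm.silhouettes(camera, thing): "pixels" (384x512 bool, what is visible of it) and "bbox" ([left, top, right, bottom] in pixels, round what is visible of it).
The state is a dict: "time": time; "joint_pos": joint angles; "dq": joint speeds; "effort": joint torques, N m; "tool_pos": TCP position; "tcp_rot": TCP orientation; "wrist_force": force on the tool from outside, world axes, zero at the start; "wrist_torque": the same for the moment, N m; "grip_width": finger opening in m.
Only numpy, scipy, OpenCV 4.12 (cv2) and the standard library are available. Lean on these libraries where they do the work, as an engineer would, in place of code of your own. Each camera call takes 0.05 s, during which the arm holds its last target.

## Task

Lift the loose drawer by its black handle onto the steel board of the low bench cabinet, start its nose squarely a few centimetres into the bay (at least 3 cm, but not all the way) and let it go. Then stand the small squat tin upright on the drawer's floor between the handle and the front panel, gently, and let it go. Last, push the drawer fully home from its front panel, so that the panel closes flush against the cabinet; it binds if pushed off-centre, so never force it, keep the tin standing, and leave the other things on the bench alone.

Things in the scene. Friction and masses are not known exactly. Their poses are not given: they have to be found in the camera images.
- cabinet: Fixed low grey cabinet with one open bay, top 78 mm up. Origin on the bench under the middle of the bay's mouth; +x points into the bay, z up. Steel base board 10 mm thick, 170 mm wide, from x = -200 mm (open landing before the mouth) to the back. Roof underside 72 mm above the bench, from x = 0 on: the drawer's handle passes under it, fingers holding it do not.
- bay_mouth (a point): Middle of the bay's mouth on the board (cabinet x = 0, y = 0, z = 10 mm). Fixed cheeks stand either side, x = 0 to 60 mm, inner faces at y = +-57 mm, dry (friction about 1; elsewhere 0.6). Behind them the bay is 142 mm wide, to x = 217 mm. Pushed over about 30 mm off the centre line the drawer wedges and more force does not help; near the middle it slides with 4 to 8 N.
- drawer: Loose shallow aluminium drawer, about 0.6 kg, 200 mm long, 110 mm wide. Origin on its underside under the handle's middle, near the centre of mass; +x to the nose, z up. Floor 6 mm thick, side lips 12 mm above the underside. Floor free for the tin: x = -30 to -108 mm. Fully home the panel touches the cheeks' front ends: origin then at x = 108, z = 10 mm in the cabinet's frame.
- drawer_handle (a point): Middle of the black handle bar (drawer x = 0, y = 0, z = 39 mm). The bar lies along the drawer's x: 56 mm long, 14 mm wide, from 30 to 48 mm above the underside, on two 10 mm posts.
- drawer_nose (a point): Middle of the nose edge at the underside (drawer x = 80, y = 0, z = 0 mm). The nose corners are cut 15 x 10 mm; a 12 mm high bar lies across it.
- drawer_front (a point): Middle of the outer face of the front panel, where it is to be pushed (drawer x = -120, y = 0, z = 26 mm). The grey panel is 150 mm wide, 12 mm thick (x = -108 to -120), 2 to 50 mm above the underside.
- jar: The small squat closed tin, bare steel, 46 mm diameter, 48 mm high, about 0.2 kg, standing on the bench. Origin at the centre of its underside, z up.
- tall_tin: Bystander: tall closed tin, 62 mm diameter, 105 mm high, standing. Origin at the centre of its underside.
- oil_bottle: Bystander: grey bottle, 72 mm diameter, 200 mm high, standing. Origin at the centre of its underside.
- spray_can: Bystander: slim can, 50 mm diameter, 160 mm high, standing. Origin at the centre of its underside.
Not all that is in view belongs to the job. What is shaped like the jar but green or yellow is not meant. Several things have the shape of the drawer; the one meant has the colours described above.

How it is judged:
On the way, in this order (a step that is already met when the one before it is completed fails the run):
1. the drawer lies on the cabinet's board with its nose 25 to 140 mm inside the bay, level and let go (x of drawer_nose in the frame of cabinet between 0.025 and 0.14 m and z of drawer in the frame of cabinet between 0.007 and 0.014 m and angle between drawer's own z axis and vertical below 0.05 rad and angle between the x axis of drawer and the x axis of cabinet, either way round below 0.12 rad and contact force between the fingers and drawer below 0.1 N), for 0.2 s.
2. the squat tin stands on the drawer's floor between handle and front panel, let go, while the drawer is still open by 40 mm or more (x of jar in the frame of drawer between -0.092 and -0.045 m and z of jar in the frame of drawer between 0.003 and 0.01 m and angle between jar's own z axis and vertical below 0.1 rad and contact force between the fingers and jar below 0.1 N and x of drawer_nose in the frame of cabinet below 0.148 m), for 0.2 s.
At the end, for the whole second after the job is handed in: The drawer lies home in the bay, its front panel within 3.5 mm of the cabinet's front and square to it within 2 degrees; the squat tin stands upright (within 6 degrees) on the drawer's floor between handle and panel; everything is at rest and released (x of drawer_nose in the frame of cabinet above 0.1845 m and angle between the x axis of drawer and the x axis of cabinet, either way round below 0.035 rad and z of drawer in the frame of cabinet between 0.007 and 0.014 m and angle between jar's own z axis and vertical below 0.1 rad and z of jar in the frame of drawer between 0.003 and 0.01 m and x of jar in the frame of drawer between -0.092 and -0.04 m and linear speed of each of drawer, jar below 0.01 m/s); the robot touches nothing.
It fails at once if the drawer is forced: more than 80 N between drawer and cabinet (contact force between drawer and cabinet above 80 N).
It fails at once if the squat tin is tipped by more than 30 degrees (angle between jar's own z axis and vertical above 0.52 rad).
It fails at once if the tin is slammed or dropped onto the drawer (over 45 N) (contact force between jar and drawer above 45 N).
It fails at once if a bystander is moved by more than 25 mm (distance of any of tall_tin, oil_bottle, spray_can from where it was at the start of the episode above 0.025 m).
It also fails if it takes over 72 s, if anything falls off the work surface, if the arm or the gripper's body presses on something with over 40 N, if the wrist force passes 120 N, or if a joint passes its speed limit or range.

## Working session

There is one attempt and no reset: what is moved stays moved. The work goes in short steps, Python scripts to look and compute and a tool call to move; the robot and the scene stay as the last step left them, time stands still between calls to the robot, and variables do not carry over. Pictures are saved under pics/ and viewed, and the job is handed in when it is done.

Besides the shell and the picture viewer there is one more tool, called after "Call:" as name(argument=value, ...) on one line, values as JSON. servo_tool: Moves the arm, as the interface text tells. Shifts and turns lie within -1 to 1; 1 stands for 0.025 m of shift or 60 degrees of turn. Its arguments: {"type":"object","properties":{"targets":{"type":"string"},"newtons":{"type":"number"}},"required":["targets"]}

```bash
ls; mkdir -p pics
python3 - <<'E'
from bench import arm
import cv2
s=arm.read_state(); print(s)
for n in("scene","top"):
    c=arm.capture(n); cv2.imwrite(f"pics/{n}0.png",c["img"][:,:,::-1]); print(n,c["mtx"],c["position"],c["orientation"])
    for t in("cabinet","drawer","jar","tall_tin","oil_bottle","spray_can"):
        print(t,[(round(d["conf"],2),d["bbox"]) for d in arm.silhouettes(n,t)])
print(arm.read_state()["time"])
E
```

```text
pics
{'time': 0.0, 'joint_pos': array([ 1.02169047e+00,  1.81527464e-01,  1.60796531e+00, -2.47110190e-05,
        1.35376367e+00, -2.06273306e-01]), 'dq': array([ 1.89817170e-04, -6.93630096e-04,  1.56800565e-05, -1.41598798e-03,
        4.01136941e-04,  8.66694418e-05]), 'effort': array([-1.99494534e-03, -4.33879030e+01, -3.41840243e+01,  6.99454942e-02,
        3.87087499e-02, -1.61594594e-04]), 'tool_pos': array([0.1929764 , 0.54107261, 0.21573842]), 'tcp_rot': array([ 0.69653463,  0.12006506,  0.69695262, -0.12116491]), 'wrist_force': array([-0.70440932, -0.12138767, -0.02926187]), 'wrist_torque': array([ 0.02197434, -0.01406479, -0.00877002]), 'grip_width': 0.08810473685408278}
scene [[379.89923914   0.         259.40568852]
 [  0.         379.89923914 191.30097233]
 [  0.           0.           1.        ]] [1.26618174 0.32923666 0.96318606] [-0.18551986  0.4491891   0.81285382 -0.32106105]
cabinet [(0.65, [229.1, 193.4, 327.4, 318.5])]
drawer [(0.63, [188.5, 137.0, 249.9, 185.0]), (0.63, [133.2, 127.1, 175.3, 165.0])]
jar [(0.69, [363.5, 254.1, 386.3, 276.7]), (0.59, [377.6, 232.6, 394.5, 257.1]), (0.57, [392.8, 216.7, 411.1, 237.3])]
tall_tin [(0.77, [328.1, 280.0, 357.2, 320.5])]
oil_bottle [(0.92, [162.5, 167.4, 194.5, 223.0])]
spray_can [(0.75, [385.4, 280.4, 422.2, 326.5])]
top [[350.00566076   0.         258.28643056]
 [  0.         350.00566076 192.51533396]
 [  0.           0.           1.        ]] [ 0.37472928 -0.08588458  1.30446519] [ 0.04303909 -0.69617319  0.71452316 -0.05428796]
cabinet [(0.91, [184.8, 108.2, 250.1, 231.5]), (0.44, [303.6, 189.0, 343.0, 246.3])]
drawer [(0.58, [301.7, 189.9, 343.6, 247.3]), (0.56, [363.0, 174.3, 422.6, 233.4])]
jar [(0.58, [127.7, 234.1, 150.6, 247.7]), (0.57, [302.4, 189.4, 346.4, 248.9]), (0.45, [140.6, 186.7, 155.8, 196.5])]
tall_tin []
oil_bottle [(0.91, [300.8, 130.7, 321.3, 158.0])]
spray_can [(0.92, [98.3, 143.3, 125.8, 167.7])]
0.7
```

Run:
```python
import cv2
a=cv2.imread("pics/scene0.png");b=cv2.imread("pics/top0.png")
cv2.imwrite("pics/s1.png",cv2.resize(a[110:340,110:430],None,fx=2.5,fy=2.5,interpolation=cv2.INTER_CUBIC))
cv2.imwrite("pics/t1.png",cv2.resize(b[90:290,80:440],None,fx=2.2,fy=2.2,interpolation=cv2.INTER_CUBIC))
```

```text
(no output)
```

View pics/s1.png

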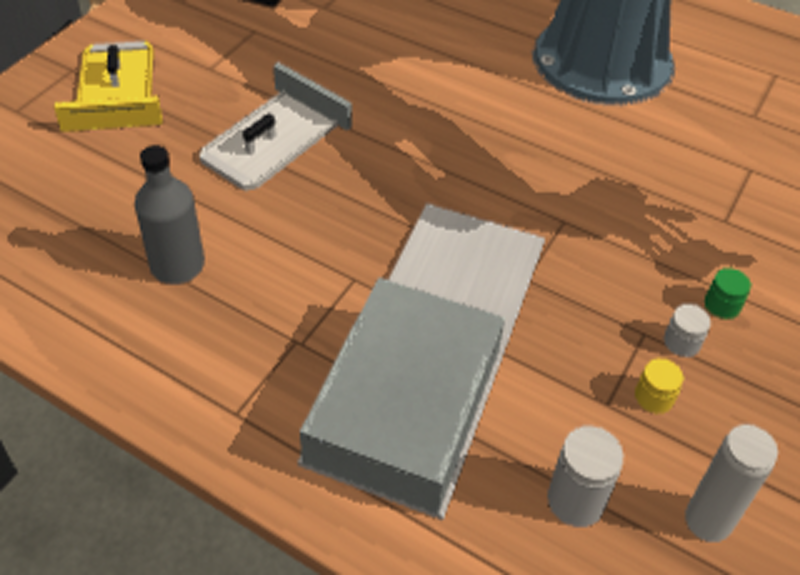

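View pics/t1.png

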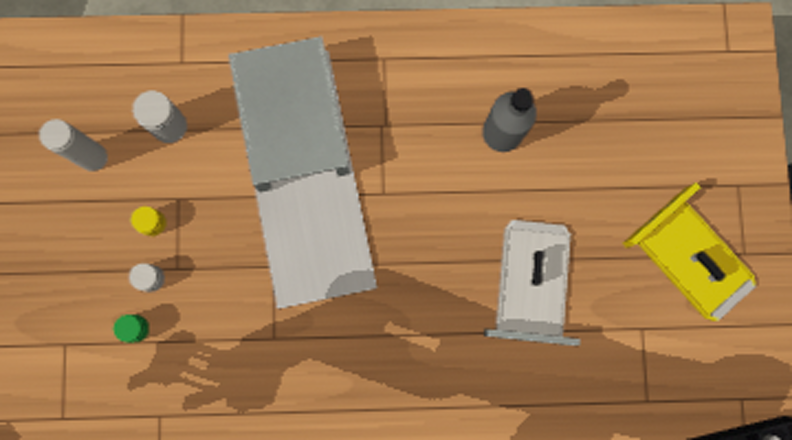

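The first pictures show the aluminium drawer near top pixel (320,218), the cabinet near (218,170) with its mouth facing the robot, and the steel tin between the green and yellow ones near (146,216). I'll zoom in to pick corners.

```bash
cat > h.py <<'E'
import numpy as np, cv2
from scipy.spatial.transform import Rotation as R
CAM={"scene":(379.89923914,259.40568852,191.30097233,[1.26618174,0.32923666,0.96318606],[-0.18551986,0.4491891,0.81285382,-0.32106105]),
"top":(350.00566076,258.28643056,192.51533396,[0.37472928,-0.08588458,1.30446519],[0.04303909,-0.69617319,0.71452316,-0.05428796])}
def q2R(q): return R.from_quat([q[1],q[2],q[3],q[0]])
def proj(n,P):
    f,cx,cy,p,q=CAM[n]; P=np.atleast_2d(P)
    c=q2R(q).inv().apply(P-np.array(p)); return np.c_[f*c[:,0]/c[:,2]+cx,f*c[:,1]/c[:,2]+cy]
def ray(n,uv,z):
    f,cx,cy,p,q=CAM[n]; d=q2R(q).apply([(uv[0]-cx)/f,(uv[1]-cy)/f,1]); p=np.array(p)
    return p+d*(z-p[2])/d[2]
def T(pose,P,z=0):
    x,y,a=pose; P=np.atleast_2d(P); c,s=np.cos(a),np.sin(a)
    return np.c_[x+c*P[:,0]-s*P[:,1],y+s*P[:,0]+c*P[:,1],P[:,2]+z]
def zoom(img,l,t,w,h,k,out):
    z=cv2.resize(img[t:t+h,l:l+w],None,fx=k,fy=k,interpolation=cv2.INTER_CUBIC)
    for i in range(0,w,10): cv2.putText(z,str(l+i),(i*k,8),0,.3,(0,0,255)); cv2.line(z,(i*k,8),(i*k,14),(0,0,255))
    for i in range(0,h,10): cv2.putText(z,str(t+i),(0,i*k+4),0,.3,(0,0,255)); cv2.line(z,(18,i*k),(24,i*k),(0,0,255))
    cv2.imwrite(out,z)
E
python3 - <<'E'
from h import *
a=cv2.imread("pics/scene0.png");b=cv2.imread("pics/top0.png")
zoom(b,295,180,60,75,8,"pics/td.png")
zoom(a,180,130,75,62,8,"pics/sd.png")
zoom(b,175,100,85,135,4,"pics/tc.png")
zoom(a,220,185,115,138,4,"pics/sc.png")
E
```

```text
(no output)
```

View pics/td.png

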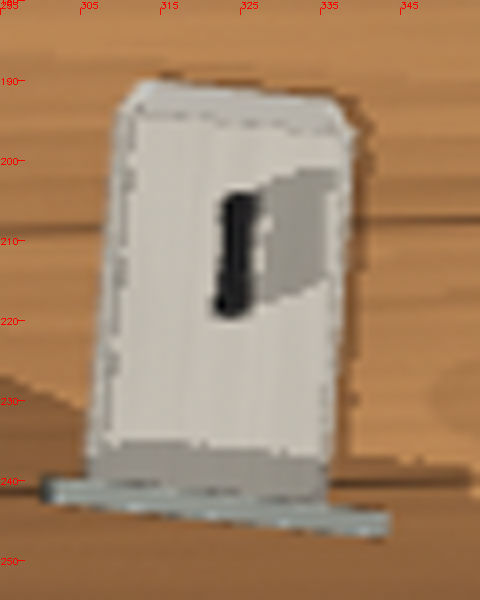

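View pics/sd.png

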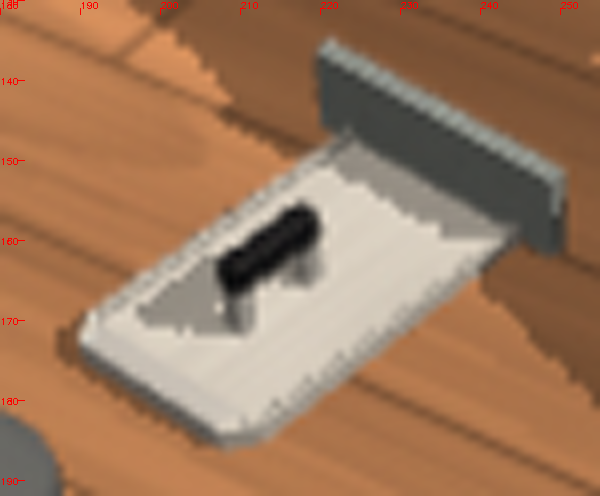

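View pics/tc.png

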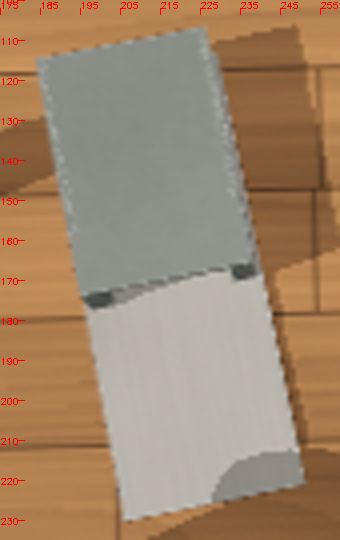

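View pics/sc.png

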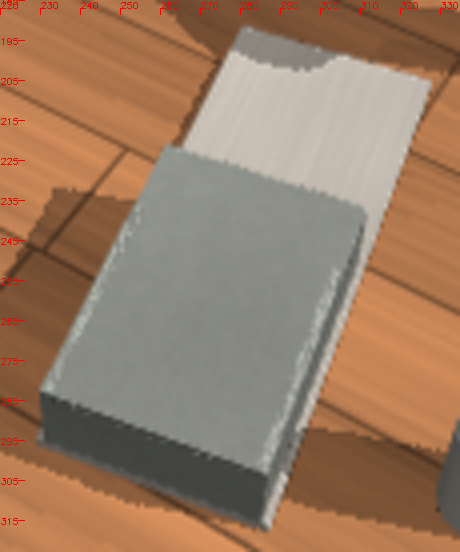

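```bash
cat > fit.py <<'E'
from h import *
from scipy.optimize import least_squares
mm=lambda *a: np.array(a)/1000
off=-0.5
cab=[("top",(206.25,230.25),lambda w,b:(-200,85,10)),("top",(251.25,220.75),lambda w,b:(-200,-85,10)),
("top",(184.5,114.5),lambda w,b:(b,w,78)),("top",(226.75,106.75),lambda w,b:(b,-w,78)),
("top",(195.3,174.3),lambda w,b:(0,w,78)),
("scene",(281.25,192),lambda w,b:(-200,-85,10)),("scene",(327.75,205.75),lambda w,b:(-200,85,10)),
("scene",(262,221.75),lambda w,b:(0,-w,78)),("scene",(311.25,237),lambda w,b:(0,w,78)),
("scene",(230,283),lambda w,b:(b,-w,78)),("scene",(286.25,303),lambda w,b:(b,w,78))]
dr=[("top",(301,242.7),(-120,75,50)),("top",(343.5,247),(-120,-75,50)),("top",(300,239.7),(-108,75,50)),("top",(343.7,244.1),(-108,-75,50)),
("top",(309.7,194),(65,55,12)),("top",(339.3,196),(65,-55,12)),
("top",(324.9,204),(28,0,48)),("top",(323.5,219.5),(-28,0,48)),
("scene",(220.8,135),(-120,-75,50)),("scene",(250.5,151.8),(-120,75,50)),("scene",(219.8,136.2),(-108,-75,50)),("scene",(249.3,154),(-108,75,50)),
("scene",(249,161.5),(-108,75,2)),("scene",(190.5,169.5),(65,-55,12))]
def fc(v,full=False):
    r=[]
    for n,uv,f in cab: r.append(proj(n,T(v[:3],mm(*f(v[3]*1000,v[4]*1000))))[0]-(np.array(uv)+off))
    return np.array(r) if full else np.ravel(r)
def fd(v,full=False):
    r=[proj(n,T(v[:3],mm(*p)))[0]-(np.array(uv)+off) for n,uv,p in dr]
    return np.array(r) if full else np.ravel(r)
if __name__=="__main__":
    np.set_printoptions(precision=4,suppress=True)
    a=least_squares(fc,[.5,.1,.2,.085,.22],loss="soft_l1"); print("cab",a.x); print(fc(a.x,True).round(1).tolist())
    g=ray("top",(323,212),.04)
    b=least_squares(fd,[g[0],g[1],0],loss="soft_l1"); print("dr",b.x); print(fd(b.x,True).round(1).tolist())
    a0=cv2.imread("pics/scene0.png");b0=cv2.imread("pics/top0.png")
    for n,im in(("scene",a0),("top",b0)):
        k=2 if n=="scene" else 2
        z=cv2.resize(im,None,fx=k,fy=k)
        def pl(pose,P): 
            u=((proj(n,T(pose,np.array(P)/1000))+.5)*k-.5); cv2.polylines(z,[np.round(u*16).astype(int).reshape(-1,1,2)],False,(0,0,255),1,16,4)
        w,bb=a.x[3]*1000,a.x[4]*1000
        pl(a.x,[(-200,85,10),(-200,-85,10),(0,-85,10),(0,85,10),(-200,85,10)]); pl(a.x,[(0,w,78),(0,-w,78),(bb,-w,78),(bb,w,78),(0,w,78)])
        pl(b.x,[(-120,75,50),(-120,-75,50),(-108,-75,50),(-108,75,50),(-120,75,50)]);pl(b.x,[(-28,7,48),(28,7,48),(28,-7,48),(-28,-7,48),(-28,7,48)])
        pl(b.x,[(-108,55,12),(65,55,12),(80,45,12),(80,-45,12),(65,-55,12),(-108,-55,12)])
        l,t=(180,120) if n=="scene" else(170,95)
        cv2.imwrite(f"pics/ov_{n}.png",z[t*2:t*2+440,l*2:l*2+380])
E
python3 fit.py
python3 - <<'E'
from h import *
a=cv2.imread("pics/scene0.png");b=cv2.imread("pics/top0.png")
zoom(b,90,135,65,115,5,"pics/tj.png")
zoom(a,325,210,100,120,5,"pics/sj.png")
E
```

```text
cab [0.6329 0.0401 0.1752 0.0773 0.2232]
[[-0.4, -0.1], [0.0, 0.1], [-0.1, 0.2], [-0.6, -0.0], [-0.0, -0.6], [-0.7, -0.5], [0.5, -0.2], [-0.4, -0.5], [0.0, 0.1], [0.2, -0.3], [-0.2, 0.4]]
dr [ 0.4752 -0.3442 -0.1323]
[[0.2, 0.1], [-0.4, 0.2], [1.5, -0.3], [-0.3, -0.2], [-0.2, -0.4], [-0.5, 0.7], [0.4, -0.1], [0.6, -0.2], [0.6, 0.0], [0.6, -0.4], [-0.5, 0.3], [-0.3, -1.0], [0.1, 1.3], [0.5, 0.1]]Traceback (most recent call last):
  File "fit.py", line 35, in <module>
    pl(a.x,[(-200,85,10),(-200,-85,10),(0,-85,10),(0,85,10),(-200,85,10)]); pl(a.x,[(0,w,78),(0,-w,78),(bb,-w,78),(bb,w,78),(0,w,78)])
    ~~^^^^^^^^^^^^^^^^^^^^^^^^^^^^^^^^^^^^^^^^^^^^^^^^^^^^^^^^^^^^^^^^^^^^
  File "fit.py", line 33, in pl
    u=((proj(n,T(pose,np.array(P)/1000))+.5)*k-.5); cv2.polylines(z,[np.round(u*16).astype(int).reshape(-1,1,2)],False,(0,0,255),1,16,4)
               ~^^^^^^^^^^^^^^^^^^^^^^^
  File "h.py", line 13, in T
    x,y,a=pose; P=np.atleast_2d(P); c,s=np.cos(a),np.sin(a)
    ^^^^^
ValueError: too many values to unpack (expected 3)
```

View pics/tj.png

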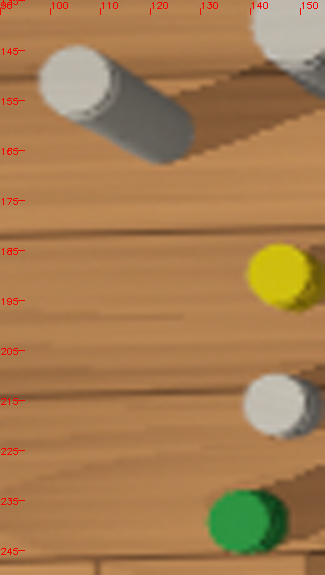

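View pics/sj.png

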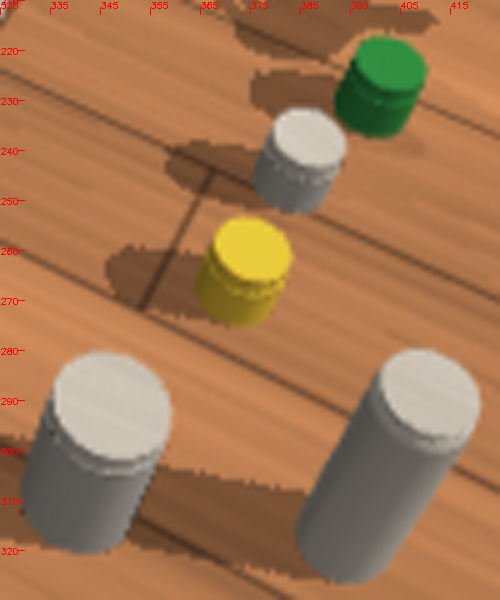

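```bash
sed -i 's/x,y,a=pose;/x,y,a=pose[:3];/' h.py; python3 fit.py|grep -v '\['
python3 - <<'E'
from h import *
print(ray("top",(144.5,215.3),.048),ray("scene",(386.3,236.9),.048))
print("yellow",ray("top",(145.6,189.4),.048),"green",ray("top",(137.5,238.6),.048))
print("tall",ray("scene",(346.9,291.5),.105),"spray",ray("top",(104.7,150.8),.16),ray("scene",(410.4,287),.16))
E
```

```text
[0.47661085 0.30072724 0.048     ] [0.47671146 0.30106349 0.048     ]
yellow [0.57019894 0.29841162 0.048     ] green [0.39460085 0.32395976 0.048     ]
tall [0.74347341 0.27536386 0.105     ] spray [0.68641551 0.40216751 0.16      ] [0.68549044 0.4017346  0.16      ]
```

View pics/ov_top.png

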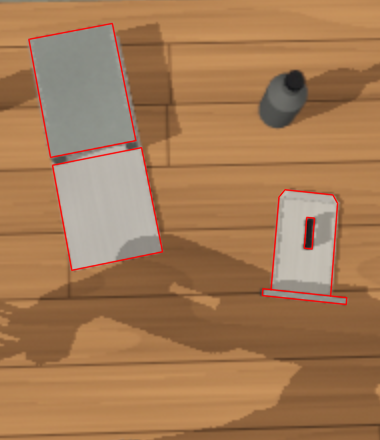

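View pics/ov_scene.png

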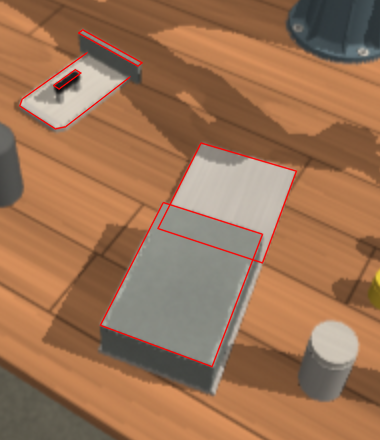

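Both overlays agree with the picture (cabinet around (95,150), drawer around (310,240) in the top crop). Working out the tool axes and the moves next.

```bash
cat >> h.py <<'E'
CABP=np.array([0.6329,0.0401,0.1752])
def plan(st,goal,yaw):
    """goal TCP xyz, yaw = desired heading of the drawer-x axis (perp. to jaws). prints shifts in units along tool axes as they stand, and twist"""
    Rm=q2R(st["tcp_rot"]); M=Rm.as_matrix()
    d=np.array(goal)-st["tool_pos"]
    zx=np.arctan2(M[1,2],M[0,2]) # heading of tool z
    t=(yaw-zx+np.pi/2)%np.pi-np.pi/2  # world yaw change
    print("tcp",st["tool_pos"].round(4),"tilt",np.degrees(np.arccos(-M[2,0])).round(2),"toolz heading",np.degrees(zx).round(2),"y heading",np.degrees(np.arctan2(M[1,1],M[0,1])).round(2))
    print("shift units(now axes)",(M.T@d/0.025).round(3),"twist units",(-t/np.radians(60)).round(4),"= world yaw",np.degrees(t).round(2))
    a=zx+t if False else zx+t
    c,s=np.cos(a),np.sin(a); 
    # axes after twist: z=(c,s,0); y = z cross x, x=(0,0,-1)
    z=np.array([c,s,0]); x=np.array([0,0,-1.]); y=np.cross(z,x)
    print("shift units(after twist)",(np.array([x@d,y@d,z@d])/0.025).round(3)); 
    print("time",round(st["time"],2),"F",st["wrist_force"].round(1),"grip",round(st["grip_width"],4),"j",st["joint_pos"].round(2))
E
python3 - <<'E'
from h import *
from bench import arm
st=arm.read_state(); 
plan(st,(0.4752,-0.3442,0.15),-0.1323)
print(ray("top",(0,0),0)[:0], "bottle", [ray("top",(303.5,150),0.0)])
E
```

```text
tcp [0.1933 0.5416 0.2167] tilt 0.0 toolz heading -19.64 y heading 70.36
shift units(now axes) [  2.665 -29.58   22.53 ] twist units -0.201 = world yaw 12.06
shift units(after twist) [  2.666 -33.634  15.852]
time 0.7 F [-0.4  0.5 -0.4] grip 0.088 j [ 1.02  0.18  1.61 -0.    1.35 -0.21]
[] bottle [array([ 7.15497488e-01, -2.86928533e-01,  2.22044605e-16])]
```

Call:
servo_tool(targets="0 -1 0.8 -0.1 0;0 -1 0.8 -0.1 0;0 -1 0.8 0 0;0 -1 0.8 0 0;0 -1 0.8 0 0;0 -1 0.8 0 0;0 -1 0.8 0 0;0 -1 0.8 0 0;0 -1 0.8 0 0;0 -1 0.8 0 0;0 -1 0.8 0 0;0 -1 0.8 0 0", newtons=40)

```text
time: 2.2
tool_pos: [0.3828, 0.207, 0.2168]
tcp_rot: [0.706, 0.047, 0.705, -0.047]
wrist_force: [1.0, -0.6, 0.5]
grip_width: 0.088
```

Call:
servo_tool(targets="0 -1 0.8 0 0;0 -1 0.8 0 0;0 -1 0.8 0 0;0 -1 0.8 0 0;0 -1 0.8 0 0;0 -1 0.8 0 0;0 -1 0.4 0 0;0 -1 0 0 0;0 -1 0 0 0;0 -1 0 0 0;0 -1 0 0 0;0 -1 0 0 0")

```text
time: 3.7
tool_pos: [0.471, -0.1075, 0.2167]
tcp_rot: [0.706, 0.047, 0.705, -0.047]
wrist_force: [0.2, -0.3, -0.7]
grip_width: 0.0882
```

Call:
servo_tool(targets="0 -1 0 0 0;0 -1 0 0 0;0 -1 0 0 0;0 -1 0 0 0;0 -1 0 0 0;0.5 -1 0 0 0;0.5 -1 0 0 0;1 -1 0 0 0;0.6 -0.6 0 0 0;0 0 0 0 0")

```text
time: 4.95
tool_pos: [0.4418, -0.3197, 0.1504]
tcp_rot: [0.705, 0.048, 0.706, -0.047]
wrist_force: [0.9, -0.3, 0.7]
grip_width: 0.0879
```

Run:
```python
from h import *
from bench import arm
plan(arm.read_state(),(0.4752,-0.3442,0.021),-0.1323)
c=arm.capture("scene"); zoom(c["img"][:,:,::-1].copy(),150,60,130,130,5,"pics/s2.png")
c=arm.capture("top"); zoom(c["img"][:,:,::-1].copy(),270,160,110,110,5,"pics/t2.png")
```

```text
tcp [ 0.4418 -0.3197  0.1504] tilt 0.16 toolz heading -7.72 y heading 82.28
shift units(now axes) [ 5.17  -0.802  1.466] twist units -0.0023 = world yaw 0.14
shift units(after twist) [ 5.175 -0.795  1.454]
time 4.95 F [ 0.9 -0.3  0.7] grip 0.0879 j [-0.84  0.19  1.74  0.    1.22 -2.28]
```

View pics/s2.png

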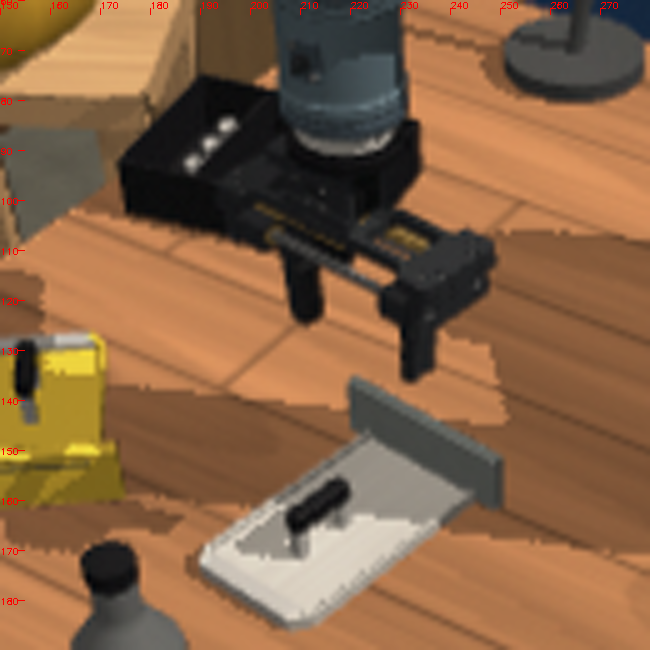

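The scene shows the gripper behind the drawer (fingers at (210,120), (232,130)), jaws aligned across the handle at (217,156). Moving over and down.

Call:
servo_tool(targets="0 -0.4 0.73 -0.002 0;0 -0.4 0.73 0 0;1 0 0 0 0;1 0 0 0 0;1 0 0 0 0;0.8 0 0 0 0;0.6 0 0 0 0;0.4 0 0 0 0;0.35 0 0 0 0;0 0 0 0 0")

```text
time: 6.3
tool_pos: [0.4759, -0.3442, 0.0224]
tcp_rot: [0.705, 0.047, 0.706, -0.046]
wrist_force: [-0.1, -0.7, -0.1]
grip_width: 0.088
```

Run:
```python
from h import *
from bench import arm
plan(arm.read_state(),(0.4752,-0.3442,0.021),-0.1323)
c=arm.capture("scene"); zoom(c["img"][:,:,::-1].copy(),170,100,100,100,6,"pics/s3.png")
```

```text
tcp [ 0.4759 -0.3442  0.0224] tilt 0.05 toolz heading -7.52 y heading 82.48
shift units(now axes) [ 0.057 -0.002 -0.029] twist units 0.0009 = world yaw -0.06
shift units(after twist) [ 0.057 -0.002 -0.029]
time 6.3 F [-0.1 -0.7 -0.1] grip 0.088 j [-0.83  0.45  1.7   0.    1.   -2.27]
```

View pics/s3.png

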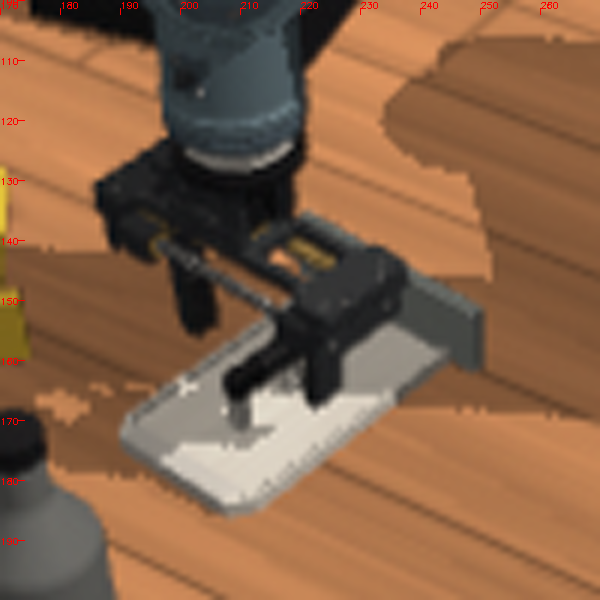

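The fingers straddle the handle bar at (213,162), centred. Closing and lifting.

Call:
servo_tool(targets="0 0 0 0 1;0 0 0 0 1;0 0 0 0 1;0 0 0 0 1;0 0 0 0 1;0 0 0 0 1;-0.3 0 0 0 1;-0.5 0 0 0 1;-0.5 0 0 0 1;-0.3 0 0 0 1;0 0 0 0 1", newtons=50)

```text
time: 7.72
tool_pos: [0.4766, -0.345, 0.064]
tcp_rot: [0.706, 0.046, 0.705, -0.047]
wrist_force: [-0.3, -0.4, -0.7]
grip_width: 0.0005
```

Run:
```python
from h import *
from bench import arm
st=arm.read_state()
g=T(CABP,[-0.100,0,0.06])[0]; print(g)
plan(st,g,CABP[2])
c=arm.capture("scene"); zoom(c["img"][:,:,::-1].copy(),170,100,100,100,6,"pics/s4.png")
```

```text
[0.53443083 0.02266949 0.06      ]
tcp [ 0.4766 -0.345   0.064 ] tilt 0.11 toolz heading -7.52 y heading 82.48
shift units(now axes) [ 0.142 14.882  0.368] twist units -0.2926 = world yaw 17.56
shift units(after twist) [ 0.16  14.077  4.84 ]
time 7.72 F [-0.3 -0.4 -0.7] grip 0.0005 j [-0.83  0.39  1.68  0.    1.07 -2.27]
```

View pics/s4.png

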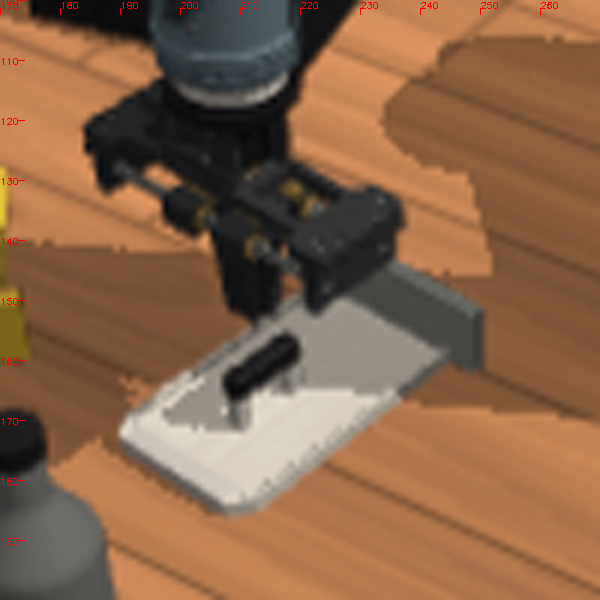

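Run:
```python
from h import *
from bench import arm
st=arm.read_state()
print(st["time"],st["grip_width"])
print(proj("scene",[st["tool_pos"],[0.4752,-0.3442,.048]]),proj("top",[st["tool_pos"],[0.4752,-0.3442,.048]]))
c=arm.capture("top"); zoom(c["img"][:,:,::-1].copy(),280,170,90,90,6,"pics/t4.png")
```

```text
7.775 0.000507131636160495
[[212.56902105 156.03898647]
 [213.15942723 159.11809457]] [[325.15204418 210.38577428]
 [324.19713805 211.05353203]]
```

View pics/t4.png

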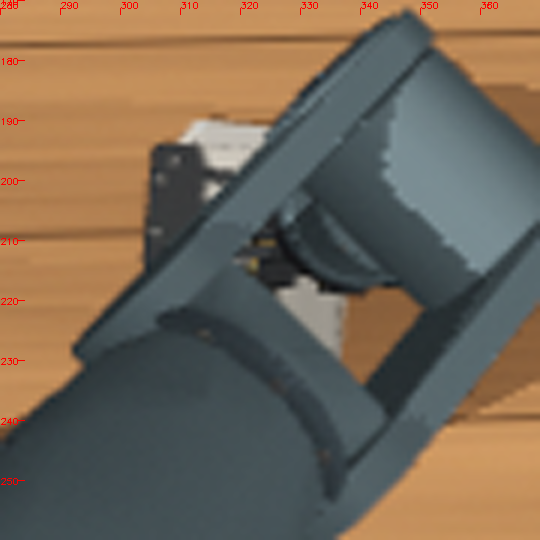

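The grip closed on air: the fingers were probably still closing when I lifted. The drawer hasn't moved (bar still at (213,161)). Retrying: open, go down, and close with a longer wait.

Call:
servo_tool(targets="0 0.03 -0.05 0 0.2;0 0 0 0 0.2;0 0 0 0 0.2;0 0 0 0 0.2;0 0 0 0 0.2;0 0 0 0 0.2;0 0 0 0 0.2;0 0 0 0 0.2")

```text
time: 8.82
tool_pos: [0.475, -0.3436, 0.0629]
tcp_rot: [0.706, 0.046, 0.706, -0.046]
wrist_force: [0.2, -0.3, -0.6]
grip_width: 0.0705
```

Call:
servo_tool(targets="0.4 -0.01 0 0 0.2;0.6 0 0 0 0.2;0.4 0 0 0 0.2;0.27 0 0 0 0.2;0 0 0 0 1;0 0 0 0 1;0 0 0 0 1;0 0 0 0 1;0 0 0 0 1;0 0 0 0 1;0 0 0 0 1;0 0 0 0 1")

```text
time: 10.32
tool_pos: [0.4751, -0.3443, 0.0213]
tcp_rot: [0.706, 0.046, 0.705, -0.047]
wrist_force: [-0.6, -3.7, 0.6]
grip_width: 0.0129
```

Call:
servo_tool(targets="0 0 0 0 1;0 0 0 0 1")

```text
time: 10.58
tool_pos: [0.475, -0.3443, 0.0213]
tcp_rot: [0.706, 0.046, 0.705, -0.047]
wrist_force: [-0.1, -3.9, -0.6]
grip_width: 0.0125
```

Call:
servo_tool(targets="-0.2 0 0 0 1;-0.4 0 0 0 1;-0.5 0 0 0 1;-0.4 0 0 0 1;0 0 0 0 1")

```text
time: 11.2
tool_pos: [0.4757, -0.3445, 0.0601]
tcp_rot: [0.706, 0.046, 0.705, -0.047]
wrist_force: [0.4, -1.1, -7.4]
grip_width: 0.0124
```

Run:
```python
from h import *
from bench import arm
st=arm.read_state()
g=T(CABP,[-0.100,0,0.06])[0]; print(g)
plan(st,g,CABP[2])
c=arm.capture("scene"); zoom(c["img"][:,:,::-1].copy(),170,100,100,100,6,"pics/s5.png")
```

```text
[0.53443083 0.02266949 0.06      ]
tcp [ 0.4757 -0.3445  0.0601] tilt 0.15 toolz heading -7.52 y heading 82.48
shift units(now axes) [-0.019 14.868  0.408] twist units -0.2926 = world yaw 17.56
shift units(after twist) [5.0000e-03 1.4052e+01 4.8730e+00]
time 11.2 F [ 0.4 -1.1 -7.4] grip 0.0124 j [-0.83  0.39  1.69  0.    1.06 -2.27]
```

View pics/s5.png

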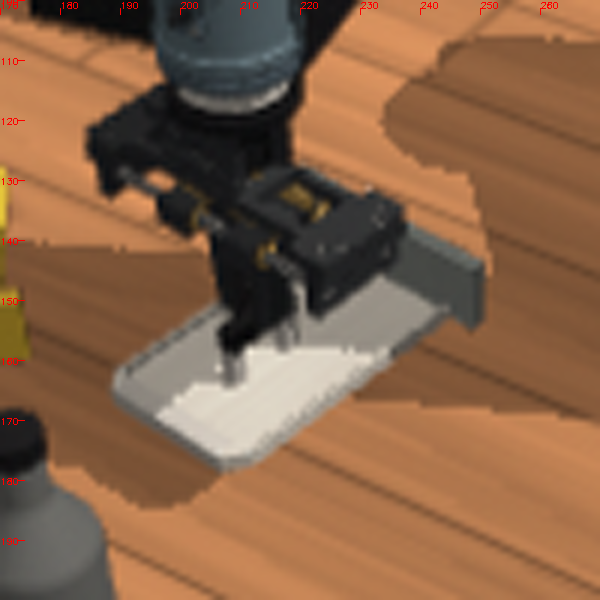

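Lifted level (nose at (190,163), 7.4 N). Carrying it across.

Call:
servo_tool(targets="0 0.3 0 0 1;0 0.6 0 0 1;0 0.9 0 0 1;0 1 0 0 1;0 1 0 0 1;0 1 0 0 1;0 1 0 0 1;0 1 0 0 1;0 1 0 0 1;0 1 0 -0.05 1;0 1 0.1 -0.05 1;0 1 0.1 -0.05 1")

```text
time: 12.75
tool_pos: [0.5111, -0.0736, 0.0587]
tcp_rot: [0.707, -0.01, 0.707, 0.01]
wrist_force: [0.2, 1.1, -7.2]
grip_width: 0.0126
```

Call:
servo_tool(targets="0 0.9 0.2 -0.05 1;0 0.7 0.2 -0.05 1;0 0.5 0.2 -0.0426 1;0 0.3 0.2 0 1;0 0 0 0 1;0 0 0 0 1")

```text
time: 13.5
tool_pos: [0.5263, -0.0148, 0.0585]
tcp_rot: [0.704, -0.062, 0.705, 0.062]
wrist_force: [0.1, -0.5, -6.8]
grip_width: 0.0129
```

Run:
```python
from h import *
from bench import arm
st=arm.read_state()
plan(st,T(CABP,[-0.100,0,0.045])[0],CABP[2])
```

```text
tcp [ 0.5263 -0.0148  0.0585] tilt 0.02 toolz heading 9.99 y heading 99.99
shift units(now axes) [0.541 1.419 0.58 ] twist units -0.0007 = world yaw 0.04
shift units(after twist) [0.542 1.419 0.581]
time 13.5 F [ 0.1 -0.5 -6.8] grip 0.0129 j [-0.25  0.28  1.85 -0.    1.02 -2.  ]
```

Call:
servo_tool(targets="0 0.4 0.2 0 1;0 0.6 0.2 0 1;0.2 0.42 0.18 0 1;0.3 0 0 0 1;0 0 0 0 1;0 0 0 0 1")

```text
time: 14.25
tool_pos: [0.5343, 0.023, 0.0459]
tcp_rot: [0.704, -0.062, 0.705, 0.062]
wrist_force: [0.1, 0.3, -7.9]
grip_width: 0.0128
```

Run:
```python
from h import *
from bench import arm
st=arm.read_state()
plan(st,T(CABP,[-0.100,0,0.034])[0],CABP[2])
c=arm.capture("scene"); cv2.imwrite("pics/scene6.png",c["img"][:,:,::-1]);zoom(c["img"][:,:,::-1].copy(),240,140,100,100,6,"pics/s6.png")
c=arm.capture("top"); cv2.imwrite("pics/top6.png",c["img"][:,:,::-1]);zoom(c["img"][:,:,::-1].copy(),180,160,90,90,6,"pics/t6.png")
```

```text
tcp [0.5343 0.023  0.0459] tilt 0.02 toolz heading 10.02 y heading 100.02
shift units(now axes) [ 0.476 -0.013  0.003] twist units -0.0003 = world yaw 0.02
shift units(after twist) [ 0.476 -0.013  0.003]
time 14.25 F [ 0.1  0.3 -7.9] grip 0.0128 j [-0.18  0.31  1.83 -0.    1.   -1.92]
```

View pics/s6.png

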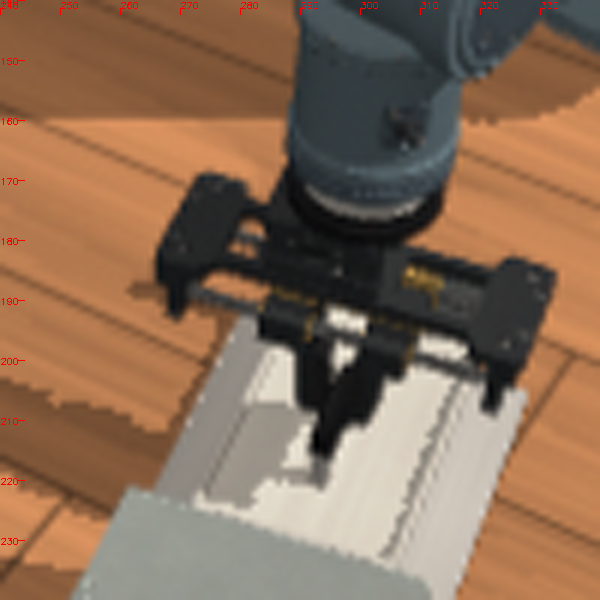

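View pics/t6.png

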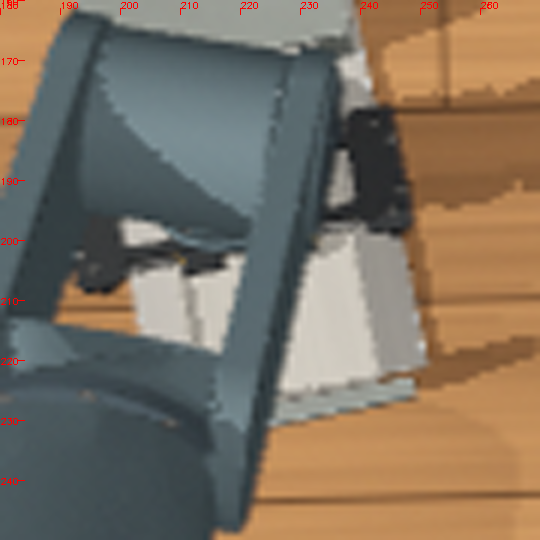

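Run:
```python
from h import *
o=np.array([-.1,0,.0246])
for p in [(-.120,-.075,.05),(-.108,-.075,.05),(-.108,-.055,.012),(0.06,-.055,.012)]:
    print(p,proj("top",T(CABP,o+np.array(p)))[0]+.5, proj("scene",T(CABP,o+np.array(p)))[0]+.5)
print(proj("scene",T(CABP,o+np.array([-.02,.055,.012])))[0]+.5,proj("scene",T(CABP,o+np.array([.06,.055,.012])))[0]+.5,proj("scene",T(CABP,[-.02,.085,.01]))[0]+.5)
a=cv2.imread("pics/scene6.png")
zoom(a,255,195,80,50,9,"pics/s6b.png")
```

```text
(-0.12, -0.075, 0.05) [249.48212237 225.9731582 ] [286.29420523 175.14131449]
(-0.108, -0.075, 0.05) [248.80674358 222.60754353] [285.12363734 177.43923074]
(-0.108, -0.055, 0.012) [243.52319719 224.28409022] [289.98150778 186.9928202 ]
(0.06, -0.055, 0.012) [234.60423338 179.3555351 ] [272.75033921 222.55538279]
[313.8264692  214.72052265] [306.48602936 233.28075708] [313.10238926 246.43918375]
```

View pics/s6b.png

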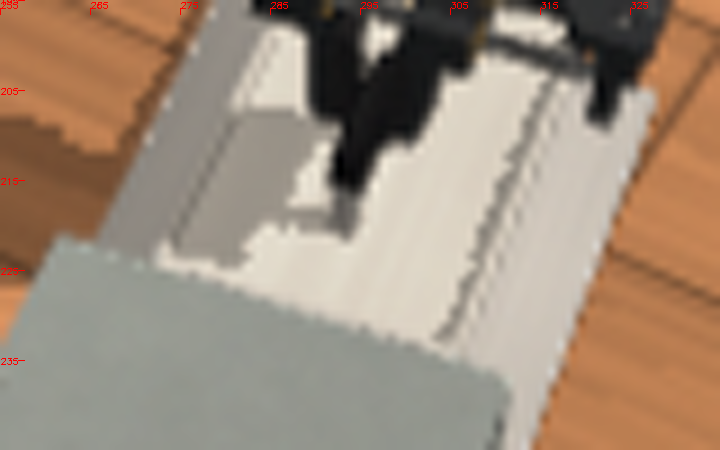

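Predicted and seen corners agree to within a pixel (top (248.8,226.3) seen, (249.5,226) predicted). Lowering to just above the board, then starting the nose in slowly while watching the force.

Call:
servo_tool(targets="0.2 0 0 0 1;0.2 -0.01 0 0 1;0.09 0 0.2 0 1;0 0 0.3 0 1;0 0 0.3 0 1;0 0 0.2 0 1;0 0 0.2 0 1;0 0 0.2 0 1;0 0 0 0 1")

```text
time: 15.48
tool_pos: [0.5694, 0.0291, 0.034]
tcp_rot: [0.705, -0.062, 0.704, 0.062]
wrist_force: [-0.7, 1.0, -7.0]
grip_width: 0.0127
```

Run:
```python
from h import *
from bench import arm
st=arm.read_state()
plan(st,T(CABP,[-0.035,0,0.033])[0],CABP[2])
```

```text
tcp [0.5694 0.0291 0.034 ] tilt 0.03 toolz heading 10.04 y heading 100.04
shift units(now axes) [ 0.039 -0.009  1.177] twist units 0.0001 = world yaw -0.0
shift units(after twist) [ 0.038 -0.009  1.177]
time 15.47 F [-0.7  1.  -7. ] grip 0.0127 j [-0.16  0.4   1.74  0.    1.   -1.9 ]
```

Nose is about 16 mm in with no side force. Continuing.

Call:
servo_tool(targets="0 0 0.2 0 1;0 0 0.2 0 1;0 0 0.2 0 1;0 0 0 0 1")

```text
time: 15.98
tool_pos: [0.5843, 0.0317, 0.0339]
tcp_rot: [0.705, -0.062, 0.704, 0.062]
wrist_force: [-0.2, -0.5, -7.3]
grip_width: 0.0125
```

Call:
servo_tool(targets="0 0 0.2 0 1;0 0 0.2 0 1;0 0 0.2 0 1;0 0 0 0 1")

```text
time: 16.48
tool_pos: [0.5991, 0.0343, 0.034]
tcp_rot: [0.705, -0.062, 0.704, 0.062]
wrist_force: [0.2, 0.3, -7.2]
grip_width: 0.0129
```

Call:
servo_tool(targets="0.06 0 0 0 1;0.04 0 0 0 1;0 0 0 0 1")

```text
time: 16.85
tool_pos: [0.5983, 0.0343, 0.0314]
tcp_rot: [0.704, -0.062, 0.705, 0.062]
wrist_force: [0.6, -0.2, -6.0]
grip_width: 0.0126
```

Call:
servo_tool(targets="0.03 0 0 0 1;0 0 0 0 1")

```text
time: 17.1
tool_pos: [0.5984, 0.0343, 0.0313]
tcp_rot: [0.704, -0.062, 0.705, 0.062]
wrist_force: [-5.1, 0.4, 4.5]
grip_width: 0.0126
```

On the board now. Releasing and rising.

Call:
servo_tool(targets="-0.02 0 0 0 0.4;0 0 0 0 0.4;0 0 0 0 0.4;0 0 0 0 0.4;0 0 0 0 0.4;-0.5 0 0 0 0.2;-1 0 0 0 0;-1 0 0 0 0;-1 0 0 0 0;-1 0 0 0 0;0 1 0 0 0;0 1 0 0 0")

```text
time: 18.6
tool_pos: [0.5903, 0.0838, 0.1452]
tcp_rot: [0.705, -0.062, 0.704, 0.061]
wrist_force: [-0.5, 0.2, -0.5]
grip_width: 0.0883
```

Run:
```python
from h import *
from bench import arm
st=arm.read_state()
plan(st,(0.4767,0.3009,0.11),CABP[2])
c=arm.capture("scene"); cv2.imwrite("pics/scene7.png",c["img"][:,:,::-1]);zoom(c["img"][:,:,::-1].copy(),250,150,100,100,6,"pics/s7.png")
c=arm.capture("top"); cv2.imwrite("pics/top7.png",c["img"][:,:,::-1]);zoom(c["img"][:,:,::-1].copy(),180,160,90,90,6,"pics/t7.png")
```

```text
tcp [0.5903 0.0838 0.1452] tilt 0.12 toolz heading 9.98 y heading 99.98
shift units(now axes) [ 1.4    9.341 -2.972] twist units -0.0009 = world yaw 0.05
shift units(after twist) [ 1.41   9.343 -2.96 ]
time 18.6 F [-0.5  0.2 -0.5] grip 0.0883 j [-0.06  0.3   1.62  0.    1.23 -1.8 ]
```

View pics/s7.png

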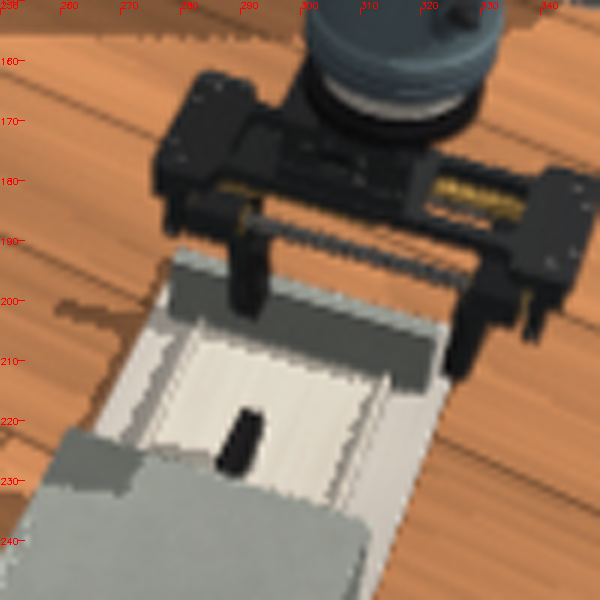

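View pics/t7.png

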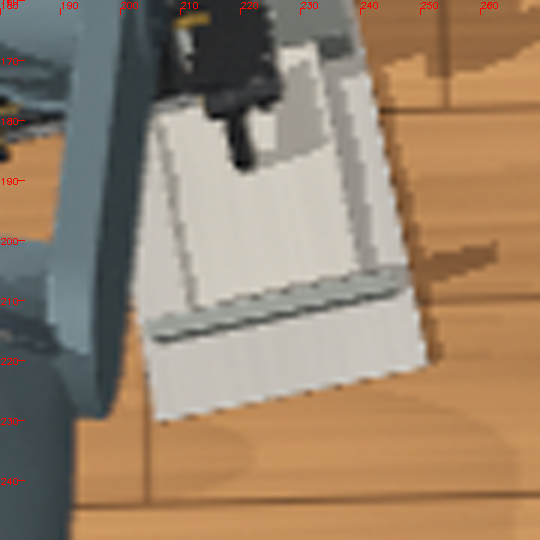

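The drawer lies squarely at the mouth (panel at top (205..247, 206..214), handle (219,183)), free of the gripper. Fetching the tin.

Call:
servo_tool(targets="0 1 -0.4 0 0;0 1 -0.4 0 0;0 1 -0.4 0 0;0 1 -0.4 0 0;0 1 -0.4 0 0;0 1 -0.4 0 0;0 1 -0.3 0 0;0.2 1 -0.26 0 0;0.5 0.8 0 0 0;0.7 0.54 0 0 0;0 0 0 0 0;0 0 0 0 0")

```text
time: 20.2
tool_pos: [0.4764, 0.3, 0.1082]
tcp_rot: [0.704, -0.062, 0.705, 0.062]
wrist_force: [0.2, -0.5, -0.0]
grip_width: 0.0878
```

Run:
```python
from h import *
from bench import arm
st=arm.read_state()
plan(st,(0.4767,0.3009,0.013),CABP[2])
c=arm.capture("scene"); zoom(c["img"][:,:,::-1].copy(),340,180,90,90,6,"pics/s8.png")
c=arm.capture("top"); cv2.imwrite("pics/top8.png",c["img"][:,:,::-1]);zoom(c["img"][:,:,::-1].copy(),180,110,90,125,5,"pics/t8.png")
```

```text
tcp [0.4764 0.3    0.1082] tilt 0.05 toolz heading 10.02 y heading 100.02
shift units(now axes) [3.809 0.034 0.02 ] twist units -0.0002 = world yaw 0.01
shift units(after twist) [3.809 0.032 0.017]
time 20.2 F [ 0.2 -0.5 -0. ] grip 0.0878 j [ 0.35  0.28  1.73 -0.    1.14 -1.39]
```

View pics/s8.png

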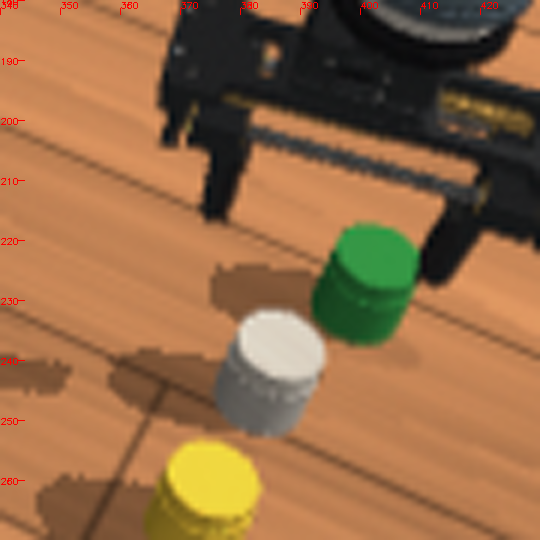

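View pics/t8.png

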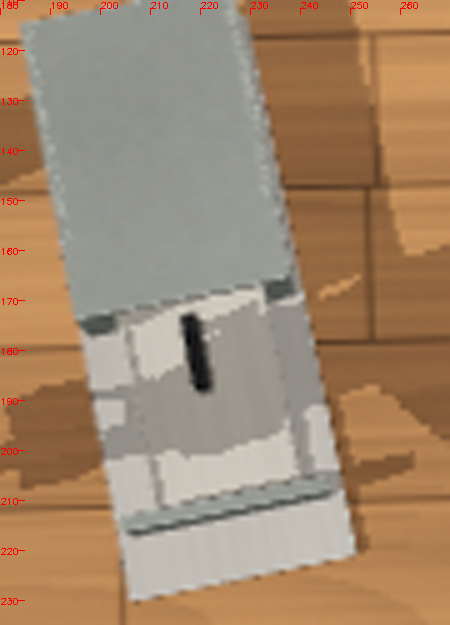

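The tin to take is the bare one at scene (385,239), between green and yellow; the gripper is above it, and the top view shows the drawer in place with clear corners. Descending on the tin.

Call:
servo_tool(targets="1 0.03 0 0 0;1 0 0.02 0 0;0.8 0 0 0 0;0.6 0 0 0 0;0.4 0 0 0 0;0 0 0 0 0;0 0 0 0 1;0 0 0 0 1;0 0 0 0 1;0 0 0 0 1;0 0 0 0 1;0 0 0 0 1", newtons=20)

```text
time: 21.8
tool_pos: [0.4767, 0.3015, 0.0138]
tcp_rot: [0.704, -0.062, 0.704, 0.062]
wrist_force: [-0.0, 0.7, 2.3]
grip_width: 0.0425
```

Call:
servo_tool(targets="0 0 0 0 1;0 0 0 0 1;0 0 0 0 1")

```text
time: 22.18
tool_pos: [0.4766, 0.3015, 0.0137]
tcp_rot: [0.704, -0.062, 0.704, 0.062]
wrist_force: [-0.2, 1.1, 3.2]
grip_width: 0.0422
```

Run:
```python
from h import *
from scipy.optimize import least_squares
pts=[((205.8,216.8),(-.120,.075,.05)),((247.4,208.8),(-.12,-.075,.05)),((205.2,213.4),(-.108,.075,.05)),((247,205),(-.108,-.075,.05)),((217.4,172.6),(.028,0,.048)),((220.8,188.6),(-.028,0,.048))]
f=lambda v:np.ravel([proj("top",T(v,p,.01))[0]-np.array(u)+.5 for u,p in pts])
r=least_squares(f,[.6,.034,.17]);print(r.x,f(r.x).round(1))
c,s=np.cos(CABP[2]),np.sin(CABP[2]); d=r.x[:2]-CABP[:2]
print("in cab x,y",c*d[0]+s*d[1],-s*d[0]+c*d[1],"dyaw",r.x[2]-CABP[2])
from bench import arm
plan(arm.read_state(),T(CABP,[-.035-.066,0,.1])[0],CABP[2])
```

```text
[0.59686717 0.03168778 0.19157608] [-0.1  0.5 -0.3 -0.6 -0.1  0.6 -0.6 -0.1  0.7  0.3  0.5 -0.7]
in cab x,y -0.03694752223456938 -0.0020027383560729684 dyaw 0.01637607512904779
tcp [0.4766 0.3015 0.0137] tilt 0.01 toolz heading 10.03 y heading 100.03
shift units(now axes) [ -3.453 -11.385   0.294] twist units -0.0001 = world yaw 0.0
shift units(after twist) [ -3.451 -11.386   0.292]
time 22.18 F [-0.2  1.1  3.2] grip 0.0422 j [ 0.35  0.42  1.76  0.    0.96 -1.39]
```

Call:
servo_tool(targets="-0.3 0 0 0 1;-0.7 0 0 0 1;-0.9 0 0 0 1;-0.9 0 0 0 1;-0.65 -0.4 0 0 1;0 -0.8 0.17 0 1;0 -1 0 0 1;0 -1 0 0 1;0 -1 0 0 1;0 -1 0 0 1;0 -1 0 0 1;0 -1 0 0 1")

```text
time: 23.68
tool_pos: [0.5116, 0.1226, 0.0989]
tcp_rot: [0.704, -0.062, 0.705, 0.061]
wrist_force: [0.0, -0.0, -3.1]
grip_width: 0.0423
```

Call:
servo_tool(targets="0 -1 0 0 1;0 -1 0 0 1;0 -1 0 0 1;0 -0.7 0 0 1;0 -0.485 0 0 1;0 0 0 0 1;0 0 0 0 1")

```text
time: 24.55
tool_pos: [0.5301, 0.0223, 0.0997]
tcp_rot: [0.704, -0.062, 0.705, 0.062]
wrist_force: [-0.2, -0.1, -2.1]
grip_width: 0.0423
```

Run:
```python
from h import *
from bench import arm
plan(arm.read_state(),T(CABP,[-.104,0,.031])[0],CABP[2])
c=arm.capture("scene"); zoom(c["img"][:,:,::-1].copy(),240,140,100,100,6,"pics/s9.png")
```

```text
tcp [0.5301 0.0223 0.0997] tilt 0.03 toolz heading 10.05 y heading 100.05
shift units(now axes) [ 2.749 -0.018  0.012] twist units 0.0002 = world yaw -0.01
shift units(after twist) [ 2.749 -0.017  0.011]
time 24.55 F [-0.2 -0.1 -2.1] grip 0.0423 j [-0.18  0.22  1.82  0.    1.11 -1.93]
```

View pics/s9.png

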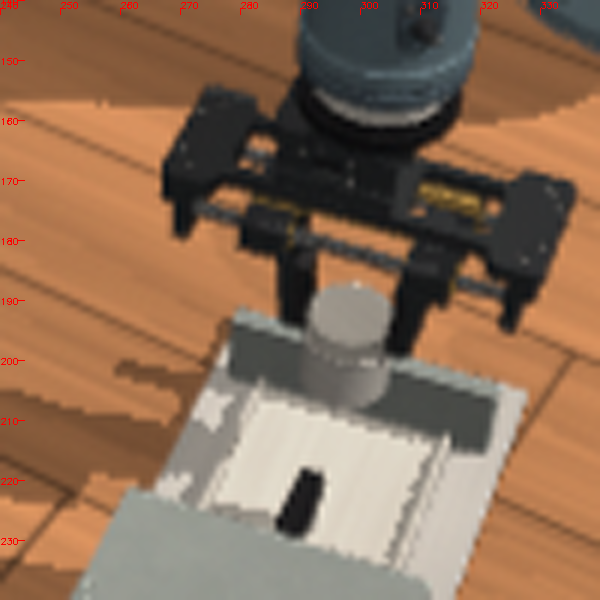

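The tin hangs upright at scene (297,200) over the drawer's free floor. Lowering gently.

Call:
servo_tool(targets="0.5 -0.017 0.01 0 1;0.7 0 0 0 1;0.6 0 0 0 1;0.4 0 0 0 1;0.25 0 0 0 1;0.15 0 0 0 1;0.07 0 0 0 1;0 0 0 0 1;0 0 0 0 1")

```text
time: 25.72
tool_pos: [0.531, 0.0214, 0.0335]
tcp_rot: [0.705, -0.062, 0.704, 0.062]
wrist_force: [-0.2, -0.9, -2.4]
grip_width: 0.0426
```

Call:
servo_tool(targets="0.04 0 0 0 1;0.04 0 0 0 1;0 0 0 0 1")

```text
time: 26.1
tool_pos: [0.5306, 0.0215, 0.031]
tcp_rot: [0.704, -0.062, 0.704, 0.062]
wrist_force: [-0.3, 0.5, -1.7]
grip_width: 0.0421
```

Call:
servo_tool(targets="0.03 0 0 0 1;0 0 0 0 1")

```text
time: 26.35
tool_pos: [0.5307, 0.0215, 0.0303]
tcp_rot: [0.704, -0.062, 0.704, 0.062]
wrist_force: [-0.4, -0.3, -0.8]
grip_width: 0.0425
```

Call:
servo_tool(targets="0.02 0 0 0 1;0 0 0 0 1")

```text
time: 26.6
tool_pos: [0.5306, 0.0215, 0.0298]
tcp_rot: [0.704, -0.062, 0.704, 0.062]
wrist_force: [0.4, 0.2, -1.9]
grip_width: 0.0426
```

Call:
servo_tool(targets="0.03 0 0 0 1;0 0 0 0 1;0 0 0 0 1")

```text
time: 26.98
tool_pos: [0.5308, 0.0215, 0.0297]
tcp_rot: [0.704, -0.062, 0.704, 0.062]
wrist_force: [-2.5, 0.4, 6.7]
grip_width: 0.0426
```

Contact (about 9 N, gentle). Releasing and rising.

Call:
servo_tool(targets="-0.02 0 0 0 0.3;0 0 0 0 0.3;0 0 0 0 0.3;0 0 0 0 0.3;0 0 0 0 0.3;-0.3 0 0 0 0.3;-0.6 0 0 0 0.3;-0.9 0 0 0 0.3;-1 0 0 0 0.3;-0.5 0 -1 0 0.3;0 0 -1 0 1;0 0 -1 0 1")

```text
time: 28.48
tool_pos: [0.4567, 0.0082, 0.1136]
tcp_rot: [0.705, -0.062, 0.704, 0.062]
wrist_force: [0.8, 0.6, 0.2]
grip_width: 0.0438
```

Run:
```python
from h import *
from bench import arm
plan(arm.read_state(),T(CABP,[-.037-.120-.04,0,.036])[0],CABP[2])
c=arm.capture("scene"); zoom(c["img"][:,:,::-1].copy(),240,140,100,100,6,"pics/s10.png")
c=arm.capture("top"); zoom(c["img"][:,:,::-1].copy(),180,160,90,90,6,"pics/t10.png")
```

```text
tcp [0.4567 0.0082 0.1136] tilt 0.12 toolz heading 10.04 y heading 100.04
shift units(now axes) [ 3.101  0.031 -0.725] twist units 0.0001 = world yaw -0.01
shift units(after twist) [ 3.102  0.028 -0.719]
time 28.48 F [0.8 0.6 0.2] grip 0.0438 j [-0.24  0.04  1.99 -0.    1.11 -1.99]
```

View pics/s10.png

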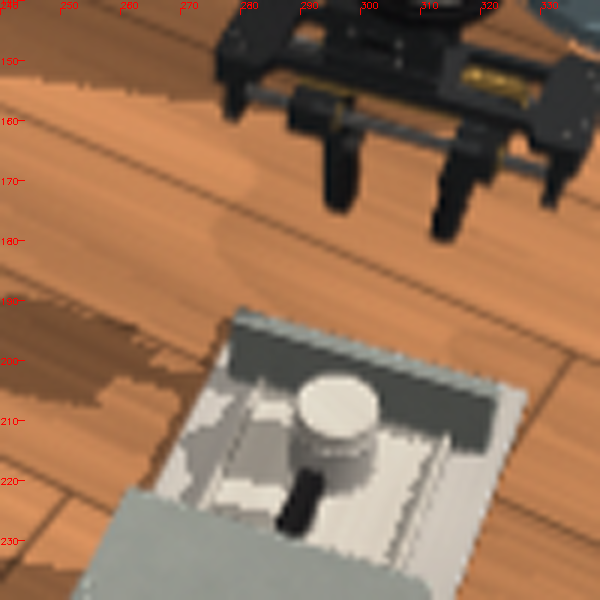

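View pics/t10.png

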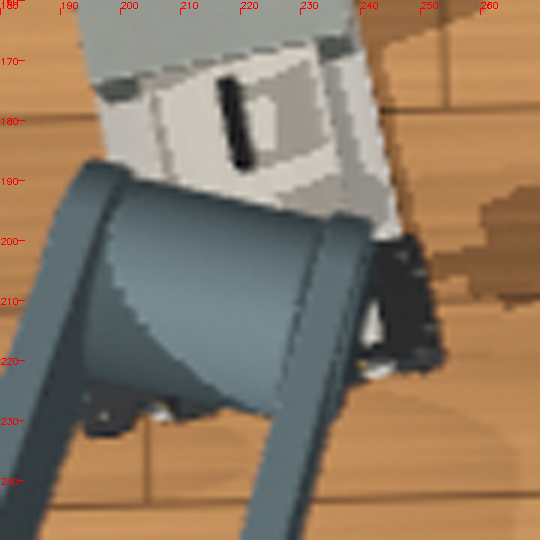

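The tin stands upright on the floor behind the handle (scene (296,208)). Closing the fingers and coming down in front of the panel.

Call:
servo_tool(targets="0 0.03 -0.72 0 1;1 0 0 0 1;1 0 0 0 1;0.8 0 0 0 1;0.6 0 0 0 1;0 0 0 0 1;0 0 0 0 1", newtons=30)

```text
time: 29.45
tool_pos: [0.4398, 0.0059, 0.0278]
tcp_rot: [0.705, -0.062, 0.704, 0.062]
wrist_force: [-0.6, 0.1, 0.7]
grip_width: 0.0003
```

Run:
```python
from h import *
from bench import arm
s=arm.read_state()
print("jar",ray("scene",(296,207.2),.064)); j=ray("scene",(296,207.2),.064)[:2]-CABP[:2]; c,q=np.cos(CABP[2]),np.sin(CABP[2])
print("jar in cab",c*j[0]+q*j[1],-q*j[0]+c*j[1])
d=s["tool_pos"][:2]-CABP[:2];print("tcp in cab",c*d[0]+q*d[1],-q*d[0]+c*d[1])
plan(s,T(CABP,[-.157-.01,0,.028])[0],CABP[2])
c=arm.capture("scene"); zoom(c["img"][:,:,::-1].copy(),240,140,100,100,6,"pics/s11.png")
```

```text
jar [0.53101406 0.02200303 0.064     ]
jar in cab -0.1034806378097469 -6.0698033069461754e-05
tcp in cab -0.19612981890122283 -4.239630038228859e-05
tcp [0.4398 0.0059 0.0278] tilt 0.06 toolz heading 10.04 y heading 100.04
shift units(now axes) [-0.008  0.002  1.165] twist units -0.0001 = world yaw 0.0
shift units(after twist) [-0.009  0.002  1.165]
time 29.45 F [-0.6  0.1  0.7] grip 0.0003 j [-0.26  0.16  2.07  0.    0.91 -2.  ]
```

View pics/s11.png

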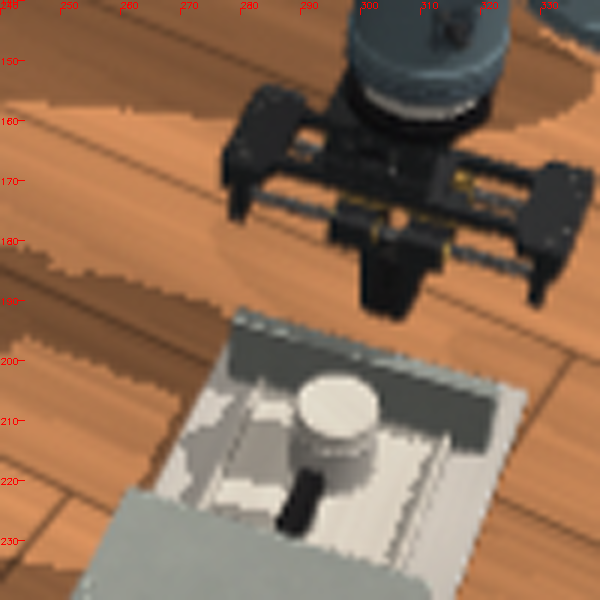

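Closed fingers sit centred in front of the panel; the tin is at drawer x ≈ -67 mm. Approaching slowly.

Call:
servo_tool(targets="0 0 0.3 0 1;0 0 0.3 0 1;0 0 0.2 0 1;0 0 0.12 0 1;0 0 0.12 0 1;0 0 0.12 0 1;0 0 0.12 0 1")

```text
time: 30.38
tool_pos: [0.4689, 0.0115, 0.0269]
tcp_rot: [0.703, -0.062, 0.706, 0.062]
wrist_force: [-12.6, -4.8, 12.1]
grip_width: 0.0002
```

Call:
servo_tool(targets="0 0 0.12 0 1;0 0 0.12 0 1;0 0 0.12 0 1;0 0 0.12 0 1;0 0 0.12 0 1;0 0 0.12 0 1")

```text
time: 31.12
tool_pos: [0.4838, 0.0148, 0.0266]
tcp_rot: [0.701, -0.062, 0.708, 0.062]
wrist_force: [-16.2, -1.8, 14.9]
grip_width: 0.0005
```

Call:
servo_tool(targets="-0.05 0 0.1 0 1;-0.05 0 0.1 0 1;0 0 0.1 0 1;0 0 0.1 0 1")

```text
time: 31.62
tool_pos: [0.4977, 0.0166, 0.0292]
tcp_rot: [0.704, -0.062, 0.705, 0.062]
wrist_force: [-3.7, -1.2, -3.4]
grip_width: 0.0005
```

Run:
```python
from h import *
from bench import arm
s=arm.read_state()
c,q=np.cos(CABP[2]),np.sin(CABP[2])
d=s["tool_pos"][:2]-CABP[:2];print("tcp in cab",c*d[0]+q*d[1],-q*d[0]+c*d[1])
plan(s,T(CABP,[-.012-.01,0,.028])[0],CABP[2])
c=arm.capture("scene"); zoom(c["img"][:,:,::-1].copy(),240,140,100,100,6,"pics/s12.png")
```

```text
tcp in cab -0.13727108326014859 0.0004502049288742163
tcp [0.4977 0.0166 0.0292] tilt 0.07 toolz heading 10.04 y heading 100.04
shift units(now axes) [ 0.043 -0.018  4.611] twist units 0.0 = world yaw -0.0
shift units(after twist) [ 0.048 -0.018  4.611]
time 31.62 F [-3.7 -1.2 -3.4] grip 0.0005 j [-0.21  0.28  1.93 -0.    0.94 -1.95]
```

View pics/s12.png

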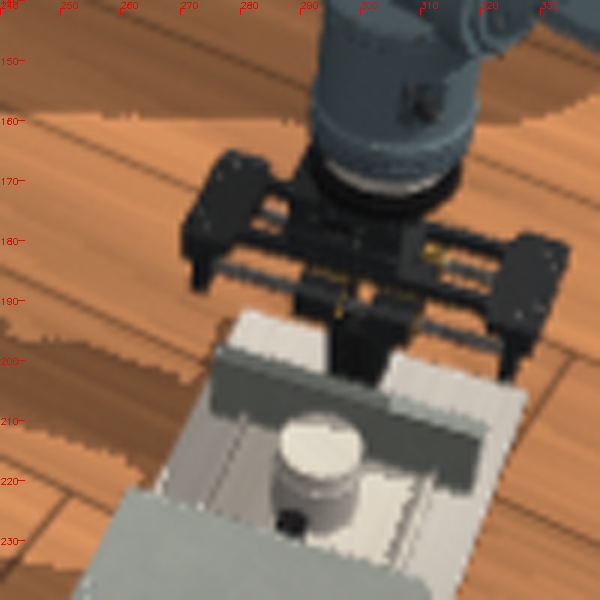

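The drawer slides square, the tin stands at (293,219), and the push is only about 4 N. Continuing.

Call:
servo_tool(targets="0 0 0.12 0 1;0 0 0.14 0 1;0 0 0.14 0 1;0 0 0.14 0 1;0 0 0.14 0 1;0 0 0.14 0 1;0 0 0.14 0 1;0 0 0.14 0 1")

```text
time: 32.67
tool_pos: [0.5254, 0.0213, 0.0296]
tcp_rot: [0.704, -0.062, 0.704, 0.062]
wrist_force: [-4.6, -2.3, -3.2]
grip_width: 0.0006
```

Call:
servo_tool(targets="-0.02 0 0.14 0 1;-0.02 0 0.14 0 1;0 0 0.14 0 1;0 0 0.14 0 1;0 0 0.14 0 1;0 0 0.14 0 1;0 0 0.14 0 1;0 0 0.14 0 1")

```text
time: 33.67
tool_pos: [0.5528, 0.0261, 0.0307]
tcp_rot: [0.704, -0.062, 0.705, 0.062]
wrist_force: [-5.2, -0.7, -1.0]
grip_width: 0.0005
```

Call:
servo_tool(targets="0 0 0.14 0 1;0 0 0.14 0 1;0 0 0.14 0 1;0 0 0.14 0 1;0 0 0.14 0 1;0 0 0.14 0 1")

```text
time: 34.42
tool_pos: [0.5734, 0.0298, 0.0307]
tcp_rot: [0.704, -0.062, 0.705, 0.062]
wrist_force: [-5.8, -1.5, -1.4]
grip_width: 0.0005
```

Run:
```python
from h import *
from bench import arm
s=arm.read_state()
plan(s,T(CABP,[-.012-.01,0,.03])[0],CABP[2])
c=arm.capture("scene"); zoom(c["img"][:,:,::-1].copy(),240,150,100,100,6,"pics/s13.png")
```

```text
tcp [0.5734 0.0298 0.0307] tilt 0.04 toolz heading 10.04 y heading 100.04
shift units(now axes) [ 0.025 -0.01   1.536] twist units -0.0 = world yaw 0.0
shift units(after twist) [ 0.026 -0.01   1.536]
time 34.42 F [-5.8 -1.5 -1.4] grip 0.0005 j [-0.15  0.41  1.73 -0.    1.   -1.9 ]
```

View pics/s13.png

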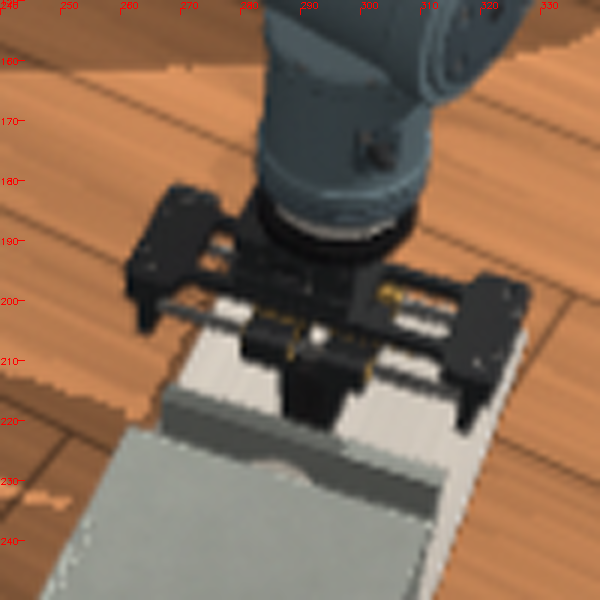

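About 38 mm remain; the panel is square to the roof edge in the picture. Continuing slowly.

Call:
servo_tool(targets="0 0 0.14 0 1;0 0 0.14 0 1;0 0 0.14 0 1;0 0 0.14 0 1;0 0 0.14 0 1;0 0 0.14 0 1;0 0 0.1 0 1;0 0 0.1 0 1")

```text
time: 35.48
tool_pos: [0.5987, 0.0343, 0.0308]
tcp_rot: [0.704, -0.062, 0.705, 0.062]
wrist_force: [-7.0, -1.1, 1.5]
grip_width: 0.0002
```

Call:
servo_tool(targets="0 0 0.08 0 1;0 0 0.08 0 1;0 0 0.08 0 1;0 0 0.08 0 1")

```text
time: 35.98
tool_pos: [0.6066, 0.0357, 0.0308]
tcp_rot: [0.704, -0.062, 0.705, 0.062]
wrist_force: [-7.6, -0.5, -0.2]
grip_width: 0.0005
```

Call:
servo_tool(targets="0 0 0.06 0 1;0 0 0.06 0 1")

```text
time: 36.22
tool_pos: [0.6089, 0.0361, 0.0307]
tcp_rot: [0.703, -0.062, 0.705, 0.062]
wrist_force: [-12.3, -2.0, 5.2]
grip_width: 0.0005
```

Call:
servo_tool(targets="0 0 0.05 0 1;0 0 0.03 0 1")

```text
time: 36.48
tool_pos: [0.6089, 0.0361, 0.0307]
tcp_rot: [0.702, -0.062, 0.707, 0.062]
wrist_force: [-18.7, -4.2, 10.8]
grip_width: 0.0006
```

Run:
```python
from h import *
from bench import arm
s=arm.read_state()
plan(s,T(CABP,[-.012-.01,0,.03])[0],CABP[2])
c=arm.capture("scene"); zoom(c["img"][:,:,::-1].copy(),240,160,100,100,6,"pics/s14.png")
```

```text
tcp [0.6089 0.0361 0.0307] tilt 0.41 toolz heading 10.07 y heading 100.06
shift units(now axes) [ 0.027 -0.011  0.095] twist units 0.0004 = world yaw -0.03
shift units(after twist) [ 0.028 -0.011  0.095]
time 36.48 F [-18.7  -4.2  10.8] grip 0.0006 j [-0.13  0.48  1.63 -0.    1.04 -1.88]
```

View pics/s14.png

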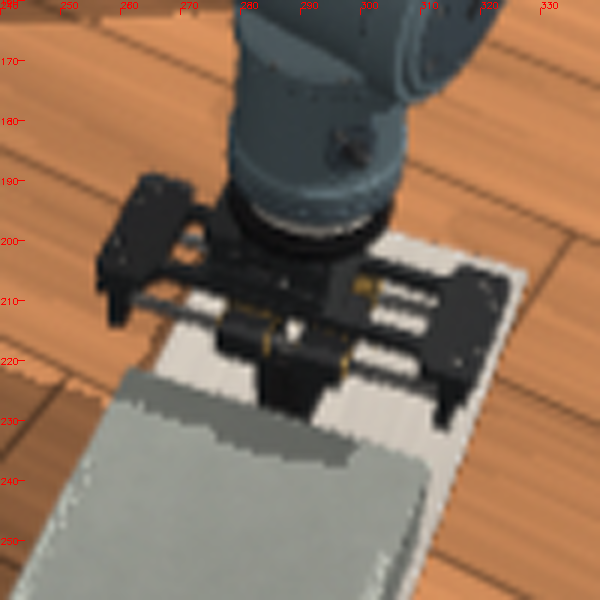

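It has stopped against the cheeks with force rising (19 N), so it's home. Backing off to look.

Call:
servo_tool(targets="0 0 -0.1 0 1;0 0 -0.3 0 1;0 0 -1 0 1;0 0 -1 0 1;-1 0 -1 0 1;-1 0 -1 0 1;-1 0 -1 0 1;-1 0 -1 0 1;0 1 -1 0 1;0 1 0 0 1;0 1 0 0 1;0 1 0 0 1")

```text
time: 38.02
tool_pos: [0.4138, 0.1036, 0.132]
tcp_rot: [0.706, -0.062, 0.703, 0.062]
wrist_force: [-0.2, -1.0, 0.2]
grip_width: 0.0008
```

Call:
servo_tool(targets="0 1 0 0 1;0 1 0 0 1;0 1 0 0 1;0 0 0 0 1")

```text
time: 38.52
tool_pos: [0.4001, 0.178, 0.1316]
tcp_rot: [0.706, -0.063, 0.703, 0.063]
wrist_force: [0.5, -0.2, 0.7]
grip_width: 0.0005
```

Run:
```python
from h import *
from bench import arm
c=arm.capture("scene");cv2.imwrite("pics/scene15.png",c["img"][:,:,::-1]); 
b=arm.capture("top"); zoom(b["img"][:,:,::-1].copy(),175,100,90,135,5,"pics/t15.png"); cv2.imwrite("pics/top15.png",b["img"][:,:,::-1])
print(arm.read_state()["time"])
for h in (0,):
  o=np.array([.108,0,.01])
  print(proj("top",T(CABP,[o+np.array(p) for p in[(-.12,.075,.05),(-.12,-.075,.05)]]))+.5)
```

```text
38.625
[[197.3144312  177.75779842]
 [238.19737641 169.67023835]]
```

View pics/t15.png

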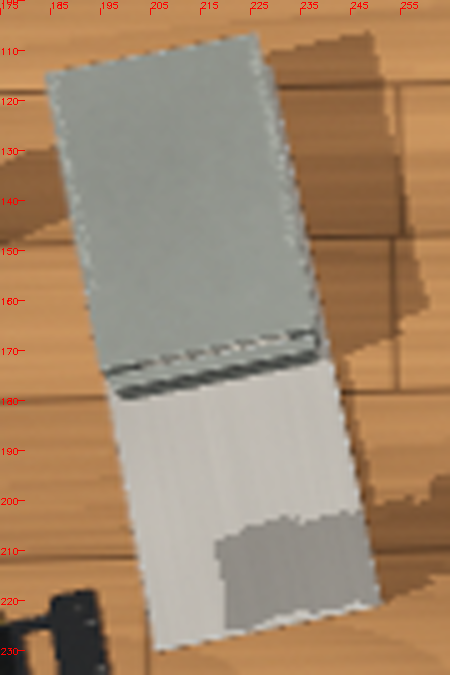

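View pics/scene15.png

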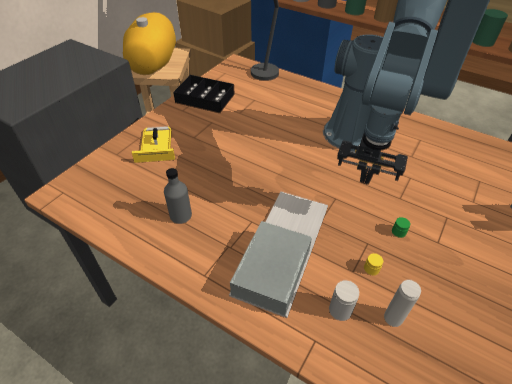

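Run:
```python
from h import *
im=cv2.imread("pics/top15.png")
z=cv2.resize(im[160:190,190:245],None,fx=14,fy=14,interpolation=cv2.INTER_CUBIC)
def pl(P,col):
    u=(proj("top",T(CABP,np.array(P)/1000))+.5-np.array([190,160]))*14
    cv2.polylines(z,[np.round(u).astype(int).reshape(-1,1,2)],False,col,1)
pl([(-12,75,60),(-12,-75,60),(0,-75,60),(0,75,60),(-12,75,60)],(0,0,255))
pl([(-12,75,12),(-12,-75,12)],(255,0,0)); pl([(0,77,78),(0,-77,78)],(0,255,0))
cv2.imwrite("pics/t16.png",z)
```

```text
(no output)
```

View pics/t16.png

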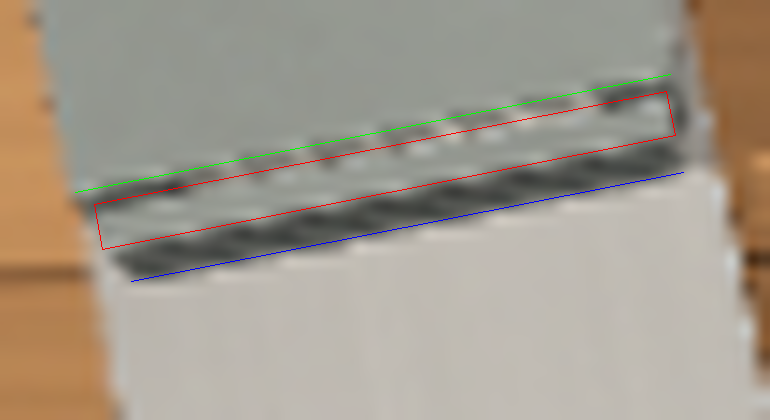

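The overlay of the "fully home" panel (red/blue) matches the picture within about 1 mm, and it's square. The arm is clear, so I'm handing in.

Run:
```python
from bench import arm
print(arm.hand_in()); print(arm.read_state()["time"])
```

```text
the job is handed in; nothing more can be done
None
the job is handed in; nothing more can be done
```

I carried out all three steps and handed the job in at about 38.6 s of the 72 s allowed. No verdict was reported.

- **Drawer placed:** I lifted it by the handle, set its nose about 44 mm into the bay and let it go. The first grasp closed on air because I lifted before the fingers had shut. The drawer was not moved by this, and the second grasp held.
- **Tin placed:** I set the tin down with about 9 N and released it. The picture showed it upright at drawer x ≈ -67 mm.
- **Drawer pushed home:** The push from the middle of the panel took 4–8 N for most of the way. It read about 16 N sideways and 15 N vertically near the start, because the fingers were pressing down on the panel, so I raised them slightly. It reached 19 N at the stop.

The last top picture matches a drawn "fully home" panel to about 1 mm. A rough reading of the panel edge is square to within about 0.013 rad. The gripper was clear of everything, and the other things on the bench looked where they started.

I could not check the tin after the drawer closed, because the roof hides it. Its rim was last seen in place with about 38 mm of the push left, and nothing jerked after that.

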